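Find the tired presser spring

ROBOT

A 6-joint arm with a two-finger parallel gripper is mounted at the origin on a cart in front of the work surface, level with it; the furniture and walls round the work are solid. World frame = base frame: x ahead of the robot, y to its left, z up, the work surface at z = 0. Lengths are in m, angles in rad, forces in N, time in s.
With the tool pointing down it reaches from about 0.35 to 0.725 m from the base axis. Payload 6 kg.
Tool frame: the origin (TCP) lies on the centre line of the jaws, within the pads' length; the fingertips stand 25 mm ahead of it and the grasp point (between the pads) lies 6 mm ahead of it; z points along the fingers, y is the line along which they close (so a half turn about z gives the same grasp; the last joint's range is limited). The gripper opens to 85 mm and grips with 20 to 120 N. Pads are 22 mm wide; open, the fingers measure 114 mm over their backs; the gripper's body (76 mm by 85 mm) begins 54 mm behind the grasp point. The pads swing forward as they close: fully open they stand 13 mm farther back than shut.
Start: joints at [-0.878, 0.04, 0.085, 0, -1.615, -0.334], TCP at [0.211, -0.562, 0.256] pointing down, gripper open.
Joint ranges: [-2.56, 2.56], [-1.29, 2.01], [-1.08, 1.49], [-3.29, 1.98], [-2.81, -0.18], [-2.99, 2.99]. Speed limits (rad/s): [2.57, 2.57, 3.01, 3.14, 3.14, 3.14].

INTERFACE

Orientations are given as [roll, pitch, yaw] about the fixed x, y, z axes, in that order (R = Rz(yaw) Ry(pitch) Rx(roll)).
In Python, from plant import ctrl gives the robot as it stands. The module is installed in compiled form; this text tells all that it offers. Calls block until the motion is done:
- ctrl.reach(position, orientation): joint-space move of the TCP to a pose.
- ctrl.move_linear(position, frame=None, feed=0.15, threshold=None): straight line of the TCP; frame=None keeps the orientation; feed is the mean speed in m/s. With threshold (N) it stops when the force on the tool has changed by that much, and returns True; else False.
- ctrl.goto_joints(angles): joint-space move.
- ctrl.release() and ctrl.grasp(grasp_force=None): open the fingers fully, or close them until they stop; grasp_force is the grip in N (None keeps the last).
- ctrl.dwell(seconds).
- ctrl.ik(position, orientation): joint angles nearest the present ones, or None.
- ctrl.sense(): the state.
- ctrl.camera(name): name is "side" or "top"; returns the picture (420x560x3 uint8, blue, green, red); there is no depth.
- ctrl.camera_params(name): a dict with "camera_matrix" (3x3 intrinsics, pixels), "pose" (4x4, takes a point from camera to world coordinates). Camera axes: x right, y down, z forward; pixel columns grow to the right and rows downward; lengths in m; the calibration is good to about 2 mm. A picture is of the moment at which its call begins. camera_params takes no time and is no camera call.
A pose or a line that the arm cannot do raises ctrl.IKError and nothing moves.
- ctrl.hand_in(): hands the job in; it is judged then, once.
Trained networks look in the newest picture that a camera, given by its name, has taken for a name from the list of things; names that differ only in an ending like _2 or _b are one class to them, and where a whole thing is asked for, a point or a joint stands for the part that bears it (a point fixed in the world has none). Each returns a list of dicts, best first, with "conf" (0 to 1); they miss things now and then, are a little off and sometimes report something else, mostly with a low value. They report only what shows in the picture. A call takes as long as a camera call.
- ctrl.look_for(camera, target): "position" ([column, row] in pixels, amid what is visible of it).
The state is a dict: "clock": time; "q": joint angles; "joint_vel": joint speeds; "joint_torque": joint torques, N m; "tcp_pos": TCP position; "tcp_rot": TCP orientation; "contact_force": force on the tool from outside, world axes, zero at the start; "wrist_torque": the same for the moment, N m; "gripper_width": finger opening in m; "gripper_force": force on a finger pad.
Only numpy, scipy, OpenCV 4.12 (cv2) and the standard library are available. Lean on these libraries where they do the work, as an engineer would, in place of code of your own. Each camera call takes 0.05 s, during which the arm holds its last target. There are 200 camera calls.

TASK

One of the three presser springs on the wooden nest board has gone soft. Check them one after the other from left to right: press the rolled tip gently all the way down to its stop, hold it there for a moment and feel how much force it takes, without bearing down hard on the stop. Then lift the unit with the soft spring out and set it down upright, without dropping it, in the red reject tray; leave the two sound units in their pockets and disturb nothing else.

Things in the scene. Friction and masses are not known exactly. Their poses are not given: they have to be found in the camera images.
- unit_a: one of three presser-spring units that look alike, loose in a pocket, 0.2 to 0.4 kg: grey foot 112 (x) x 36 (y) x 8 mm; at its +x end a clamp block 36 x 28 mm, centred at x = +37 mm, from 8 to 44.5 mm high (screw heads to 49): grip its 28 mm along y. Centre of mass near x = +20 mm. Stop stud at x = -44. Origin: centre of the underside, z up. The letter tells neither spring nor pocket
- unit_b: one of three presser-spring units that look alike, loose in a pocket, 0.2 to 0.4 kg: grey foot 112 (x) x 36 (y) x 8 mm; at its +x end a clamp block 36 x 28 mm, centred at x = +37 mm, from 8 to 44.5 mm high (screw heads to 49): grip its 28 mm along y. Centre of mass near x = +20 mm. Stop stud at x = -44. Origin: centre of the underside, z up. The letter tells neither spring nor pocket
- unit_c: one of three presser-spring units that look alike, loose in a pocket, 0.2 to 0.4 kg: grey foot 112 (x) x 36 (y) x 8 mm; at its +x end a clamp block 36 x 28 mm, centred at x = +37 mm, from 8 to 44.5 mm high (screw heads to 49): grip its 28 mm along y. Centre of mass near x = +20 mm. Stop stud at x = -44. Origin: centre of the underside, z up. The letter tells neither spring nor pocket
- leaf_a: steel leaf spring of unit_a, 16 mm wide, clamped at the block, 64 mm free towards -x. Origin: top of its rolled tip (10 mm roll), where to press; at rest (-44, 0, 47.5) mm in the unit's frame. It gives 7.5 to 10 mm down to its stop stud (each set differently). Force grows evenly with travel: 7 to 10 N at the stop if sound, under 5 N if soft; then rises steeply. Over 22 N spoils it
- leaf_b: steel leaf spring of unit_b, 16 mm wide, clamped at the block, 64 mm free towards -x. Origin: top of its rolled tip (10 mm roll), where to press; at rest (-44, 0, 47.5) mm in the unit's frame. It gives 7.5 to 10 mm down to its stop stud (each set differently). Force grows evenly with travel: 7 to 10 N at the stop if sound, under 5 N if soft; then rises steeply. Over 22 N spoils it
- leaf_c: steel leaf spring of unit_c, 16 mm wide, clamped at the block, 64 mm free towards -x. Origin: top of its rolled tip (10 mm roll), where to press; at rest (-44, 0, 47.5) mm in the unit's frame. It gives 7.5 to 10 mm down to its stop stud (each set differently). Force grows evenly with travel: 7 to 10 N at the stop if sound, under 5 N if soft; then rises steeply. Over 22 N spoils it
- nest_board: wooden nest board fixed on the table, 138 (x) x 184 (y) mm, with three pockets 116 x 40 mm side by side, 60 mm apart along y and 6 mm deep; its thickness differs from start to start: its top is 12 to 16 mm above the table, a unit in each with 2 mm play round its foot; origin: centre, 6 mm below the pocket floors; +y to the robot's left, x along the units
- reject_tray: shallow red plastic tray, empty, fixed on the table between robot and board; 98 (x) x 144 (y) mm over the rim, 88 x 134 mm inside, 18 mm high, floor 3 mm thick; a unit fits in lengthwise, along the tray's y. Origin under its centre
- oil_bottle: cream bottle of machine oil with a red spout, 46 x 50 x 128 mm, standing; origin under its centre; a bystander
- spool_2: yellow thread spool, 35 mm in diameter, 55 mm tall, standing; origin under its centre; a bystander
- tailor_chalk: white triangle of tailor chalk, 37 x 40 x 7 mm, lying flat; origin under its centre; a bystander

How it is judged:
On the way, in this order (a step that is already met when the one before it is completed fails the run):
1. the tip of the spring in the left pocket (robot's left, +y of the board) is pressed to its stop and held there for 0.3 s (((z of leaf_a in the frame of unit_a below 0.0386 m and y of unit_a in the frame of nest_board between 0.03 and 0.1 m) or (z of leaf_b in the frame of unit_b below 0.0396 m and y of unit_b in the frame of nest_board between 0.03 and 0.1 m) or (z of leaf_c in the frame of unit_c below 0.0406 m and y of unit_c in the frame of nest_board between 0.03 and 0.1 m))), for 0.3 s.
2. then the one in the middle pocket, in the same way (((z of leaf_a in the frame of unit_a below 0.0386 m and y of unit_a in the frame of nest_board between -0.03 and 0.03 m) or (z of leaf_b in the frame of unit_b below 0.0396 m and y of unit_b in the frame of nest_board between -0.03 and 0.03 m) or (z of leaf_c in the frame of unit_c below 0.0406 m and y of unit_c in the frame of nest_board between -0.03 and 0.03 m))), for 0.3 s.
3. then the one in the right pocket, in the same way (((z of leaf_a in the frame of unit_a below 0.0386 m and y of unit_a in the frame of nest_board between -0.1 and -0.03 m) or (z of leaf_b in the frame of unit_b below 0.0396 m and y of unit_b in the frame of nest_board between -0.1 and -0.03 m) or (z of leaf_c in the frame of unit_c below 0.0406 m and y of unit_c in the frame of nest_board between -0.1 and -0.03 m))), for 0.3 s.
At the end, for the whole second after the job is handed in: the unit with the soft spring (which the judge knows by its tip having set by 0.2 mm, too little to see) stands upright (within 0.1 rad), released and at rest on the floor of the red tray; the two sound units still stand in their pockets, within 12 mm of where they began (((z of leaf_a in the frame of unit_a below 0.04755 m and x of unit_a in the frame of reject_tray between -0.035 and 0.035 m and y of unit_a in the frame of reject_tray between -0.02 and 0.02 m and z of unit_a in the frame of reject_tray below 0.008 m and angle between unit_a's own z axis and vertical below 0.1 rad and linear speed of unit_a below 0.02 m/s and contact force between unit_a and the fingers below 0.1 N) or (z of leaf_a in the frame of unit_a above 0.04755 m and distance of unit_a from where it was at the start of the episode below 0.012 m and angle between unit_a's own z axis and vertical below 0.08 rad)) and ((z of leaf_b in the frame of unit_b below 0.04755 m and x of unit_b in the frame of reject_tray between -0.035 and 0.035 m and y of unit_b in the frame of reject_tray between -0.02 and 0.02 m and z of unit_b in the frame of reject_tray below 0.008 m and angle between unit_b's own z axis and vertical below 0.1 rad and linear speed of unit_b below 0.02 m/s and contact force between unit_b and the fingers below 0.1 N) or (z of leaf_b in the frame of unit_b above 0.04755 m and distance of unit_b from where it was at the start of the episode below 0.012 m and angle between unit_b's own z axis and vertical below 0.08 rad)) and ((z of leaf_c in the frame of unit_c below 0.04755 m and x of unit_c in the frame of reject_tray between -0.035 and 0.035 m and y of unit_c in the frame of reject_tray between -0.02 and 0.02 m and z of unit_c in the frame of reject_tray below 0.008 m and angle between unit_c's own z axis and vertical below 0.1 rad and linear speed of unit_c below 0.02 m/s and contact force between unit_c and the fingers below 0.1 N) or (z of leaf_c in the frame of unit_c above 0.04755 m and distance of unit_c from where it was at the start of the episode below 0.012 m and angle between unit_c's own z axis and vertical below 0.08 rad))); the robot touches nothing.
It fails at once if a spring's leaf or tip is loaded with more than 22 N (contact force between any of leaf_a, leaf_b, leaf_c and anything else above 22 N).
It fails at once if a unit is let go in the air, more than 25 mm above the table ((height (world z) of unit_a above 0.025 m and contact force between unit_a and the fingers below 0.1 N) or (height (world z) of unit_b above 0.025 m and contact force between unit_b and the fingers below 0.1 N) or (height (world z) of unit_c above 0.025 m and contact force between unit_c and the fingers below 0.1 N)).
It fails at once if a bystander (oil bottle, yellow spool, chalk) is shifted by more than 20 mm or the bottle or spool is tipped (distance of any of oil_bottle, spool_2, tailor_chalk from where it was at the start of the episode above 0.02 m or angle between any of oil_bottle, spool_2's own z axis and vertical above 0.3 rad).
It also fails if it takes over 70 s, if anything falls off the work surface, if the arm or the gripper's body presses on something with over 40 N, if the wrist force passes 120 N, or if a joint passes its speed limit or range.

## Working session

There is one attempt and no reset: what is moved stays moved. The work goes in short steps, each a Python script; the robot and the scene stay as the last script left them, time stands still between calls to the robot, and variables do not carry over. Pictures are saved under pics/ and viewed, at most 10 in all, crops included, and the job is handed in when it is done.

```bash
mkdir -p pics
python3 - <<'E'
from plant import ctrl
import cv2,numpy as np
np.set_printoptions(precision=4,suppress=True)
for c in("top","side"):
    cv2.imwrite(f"pics/{c}0.png",ctrl.camera(c)); p=ctrl.camera_params(c); print(c,p["camera_matrix"],p["pose"])
    for t in("unit_a","leaf_a","nest_board","reject_tray","oil_bottle","spool_2","tailor_chalk"):
        print(t,[(np.round(d["position"],1).tolist(),round(d["conf"],2)) for d in ctrl.look_for(c,t)])
s=ctrl.sense();print(s["clock"],s["tcp_rot"],s["contact_force"],s["gripper_width"])
E
```

```text
top [[500.1862   0.     283.1237]
 [  0.     500.1862 205.0093]
 [  0.       0.       1.    ]] [[-0.0223 -0.9881  0.1519  0.3511]
 [-0.9996  0.019  -0.0231  0.4007]
 [ 0.0199 -0.1523 -0.9881  0.9347]
 [ 0.      0.      0.      1.    ]]
unit_a [([313.5, 184.3], 0.91), ([344.0, 182.0], 0.79), ([279.8, 180.4], 0.77), ([230.4, 200.0], 0.44)]
leaf_a [([313.8, 187.3], 0.89), ([350.0, 189.6], 0.72), ([280.2, 189.7], 0.68)]
nest_board [([302.8, 189.9], 0.85), ([343.1, 183.3], 0.31)]
reject_tray [([348.8, 270.4], 0.96)]
oil_bottle [([349.8, 187.1], 0.67), ([192.1, 220.1], 0.61)]
spool_2 [([218.5, 157.4], 0.65)]
tailor_chalk [([230.0, 201.1], 0.55)]
side [[429.2293   0.     283.0024]
 [  0.     429.2293 216.731 ]
 [  0.       0.       1.    ]] [[ 0.95   -0.2151  0.2265  0.2903]
 [-0.312  -0.6181  0.7215 -0.2206]
 [-0.0152 -0.7561 -0.6543  0.6445]
 [ 0.      0.      0.      1.    ]]
unit_a [([333.1, 278.5], 0.89), ([319.0, 255.7], 0.58), ([310.1, 236.1], 0.58)]
leaf_a [([301.1, 230.9], 0.58), ([308.8, 249.6], 0.46)]
nest_board [([304.1, 282.3], 0.73)]
reject_tray [([246.6, 311.6], 0.71), ([311.5, 196.4], 0.37)]
oil_bottle [([260.2, 193.6], 0.66), ([247.2, 311.2], 0.56), ([310.8, 236.7], 0.52)]
spool_2 [([312.0, 196.7], 0.91)]
tailor_chalk [([279.3, 221.6], 0.54)]
0.8 [ 3.1415 -0.     -2.7828] [-1.0891  0.4944  0.1514] 0.08541853868761391
```

Run:
```python
import cv2
a=cv2.imread("pics/top0.png")[130:320,170:430];cv2.imwrite("pics/top0c.png",cv2.resize(a,None,fx=3,fy=3,interpolation=cv2.INTER_CUBIC))
b=cv2.imread("pics/side0.png")[150:350,200:400];cv2.imwrite("pics/side0c.png",cv2.resize(b,None,fx=3,fy=3,interpolation=cv2.INTER_CUBIC))
```

```text
(no output)
```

View pics/top0c.png

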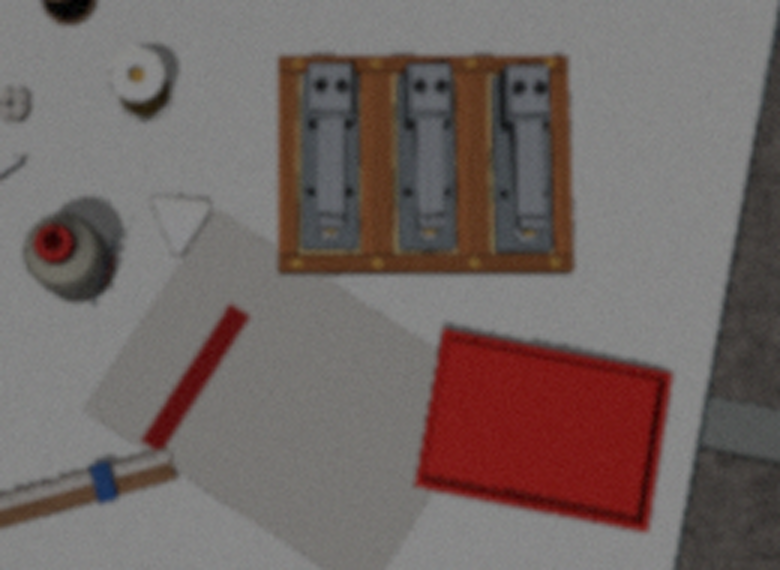

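View pics/side0c.png

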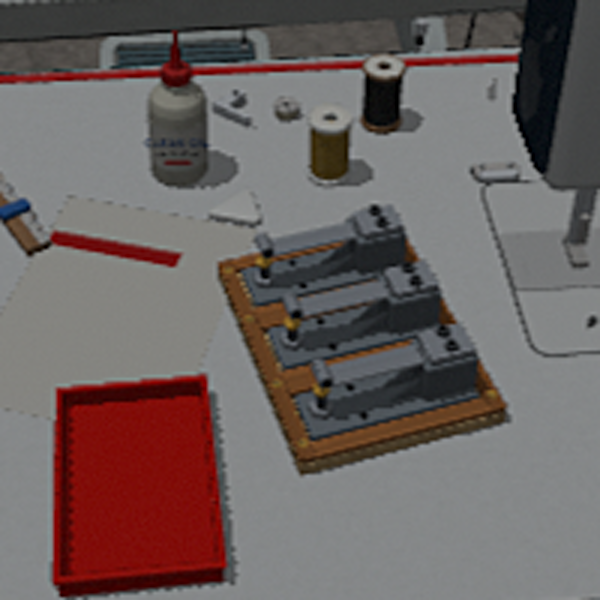

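The top crop shows the board with corners at about (280,57)-(572,272), three units with tips at (332,218), (430,218) and (528,225), and the tray rotated about 11°, with rim corners (444,327), (671,371), (648,529) and (417,487). In the side crop a sewing machine stands behind the board at large x. I'll now turn these into world positions.

```bash
cat > h.py <<'E'
from plant import ctrl
import numpy as np
np.set_printoptions(precision=4,suppress=True)
def px(cam,uv,z):
    p=ctrl.camera_params(cam);T=p["pose"];d=T[:3,:3]@np.linalg.solve(p["camera_matrix"],[uv[0],uv[1],1])
    return T[:3,3]+d*(z-T[2,3])/d[2]
def crop(u,v,z): return px("top",(170+u/3,130+v/3),z)[:2]
def proj(cam,P):
    p=ctrl.camera_params(cam);q=p["camera_matrix"]@(p["pose"][:3,:3].T@(np.array(P)-p["pose"][:3,3]));return q[:2]/q[2]
E
python3 - <<'E'
from h import *
B=np.array([crop(u,v,.014) for u,v in((280,57),(568,57),(572,272),(280,272))]);print("board",B,B.mean(0))
T=np.array([crop(u,v,.018) for u,v in((444,327),(671,371),(648,529),(417,487))]);print("tray",T,T.mean(0), np.arctan2(*(T[0]-T[1])[::-1]),np.arctan2(*(T[3]-T[2])[::-1]))
for n,uv in dict(L=[(307,63),(355,63),(355,113),(307,113)],M=[(407,64),(453,64),(453,113),(407,113)],R=[(505,66),(552,66),(552,115),(505,115)]).items():
    b=np.array([crop(*q,.0525) for q in uv]);print(n,"block",b.mean(0),np.ptp(b,0))
for uv in((331,222),(430,222),(528,228)): print("tip end",crop(*uv,.051))
for uv in((329,250),(427,250),(524,250)): print("foot end",crop(*uv,.016))
# side cam: block tops
E
python3 - <<'E'
import cv2
a=cv2.imread("pics/side0.png")[205:305,260:375];cv2.imwrite("pics/s2.png",cv2.resize(a,None,fx=6,fy=6,interpolation=cv2.INTER_CUBIC))
E
```

```text
board [[0.6007 0.4142]
 [0.5976 0.2318]
 [0.4604 0.2356]
 [0.464  0.4165]] [0.5307 0.3245]
tray [[0.4276 0.3165]
 [0.3978 0.1784]
 [0.3034 0.1976]
 [0.3314 0.336 ]] [0.3651 0.2571] 1.3583789499224141 1.3708515756777369
L block [0.5705 0.3832] [0.0315 0.0296]
M block [0.5692 0.3234] [0.0308 0.0288]
R block [0.5669 0.2638] [0.0309 0.0298]
tip end [0.4889 0.385 ]
tip end [0.4878 0.3259]
tip end [0.483  0.2674]
foot end [0.4769 0.3859]
foot end [0.4757 0.3253]
foot end [0.4745 0.2652]
```

View pics/top0.png

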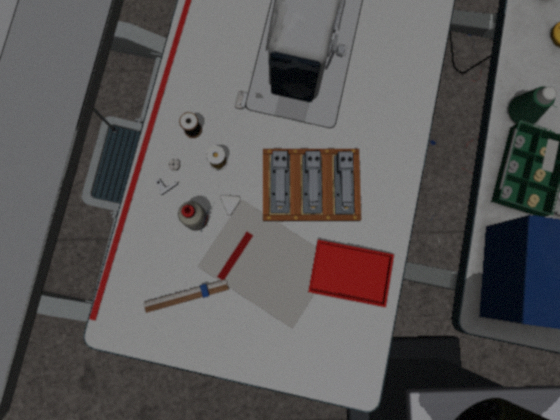

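View pics/s2.png

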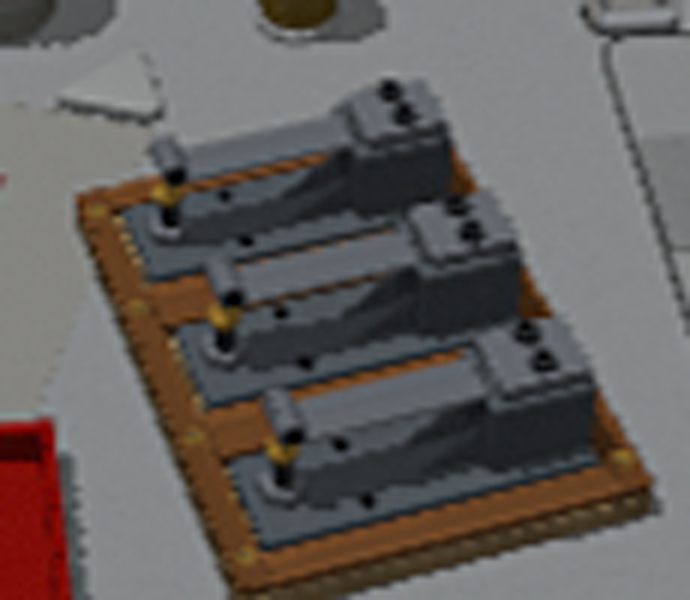

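The top view shows a clear way to the board; the sewing machine starts well past it. In the side close-up all three units sit seated in their pockets. I'll press the left one first with closed fingers.

```bash
cat >> h.py <<'E'
def F(): return ctrl.sense()["contact_force"][2]
def press(x,y,yaw):
    ctrl.reach([x,y,.12],[np.pi,0,yaw]); ctrl.move_linear([x,y,.092],feed=.08); ctrl.dwell(.2)
    f0=np.mean([F() for _ in range(3)]); print("base",f0,ctrl.sense()["tcp_pos"])
    hit=ctrl.move_linear([x,y,.072],feed=.012,threshold=1.0); z=ctrl.sense()["tcp_pos"][2]
    print("hit",hit,z,F()-f0,ctrl.sense()["clock"])
    if not hit: return
    L=[];zc=z
    while zc>z-.0125:
        zc-=.0005; ctrl.move_linear([x,y,zc],feed=.01); ctrl.dwell(.03)
        L.append((ctrl.sense()["tcp_pos"][2]*1e3,F()-f0))
        if L[-1][1]>12: break
        if len(L)>6:
            k=np.median(np.diff([l[1] for l in L[:6]])); 
            if L[-1][1]-L[-2][1]>max(3*k,1.2) and L[-1][1]-L[0][1]>2: break
    ctrl.dwell(.5); print(np.round(L,2).tolist(),"held",F()-f0,ctrl.sense()["tcp_pos"],ctrl.sense()["clock"])
E
python3 - <<'E'
from h import *
for yaw in(-.018,np.pi-.018): print(yaw,[ctrl.ik(p,[np.pi,0,yaw]) for p in([.483,.385,.1],[.57,.384,.1])])
for yaw in (1.365,-1.777): print(yaw,ctrl.ik([.37,.27,.1],[np.pi,0,yaw]))
ctrl.grasp(20); print(ctrl.sense()["clock"],ctrl.sense()["gripper_width"])
E
```

```text
-0.018 [array([ 0.9967,  0.124 , -0.112 ,  0.    , -1.3348,  0.5561]), array([ 0.8828,  0.3023,  0.0944,  0.    , -1.3628,  0.67  ])]
3.1235926535897933 [array([ 0.9967,  0.124 , -0.112 , -0.    , -1.3348, -2.5855]), array([ 0.8828,  0.3023,  0.0944, -0.    , -1.3628, -2.4716])]
1.365 [ 1.0738 -0.3212 -0.5249  0.     -1.3671  1.862 ]
-1.777 [ 1.0738 -0.3212 -0.5249  0.     -1.3671 -1.28  ]
1.5667 0.00029804569920869277
```

Run:
```python
from h import *
press(.483,.385,-.018)
```

```text
base -0.7746989707946791 [0.4832 0.3853 0.0926]
hit True 0.07911652893986787 1.2041008196459932 6.7583
[[78.64, 2.78], [78.15, 2.36], [77.63, 2.79], [77.15, 3.76], [76.62, 3.46], [76.15, 3.83], [75.63, 3.7], [75.14, 4.24], [74.66, 3.88], [74.13, 4.23], [73.62, 4.71], [73.47, 6.47]] held 4.950723876302589 [0.483  0.385  0.0734] 10.6583
```

```bash
cat >> h.py <<'E'
def more(f0,n=4,stop=9):
    x,y,z=ctrl.sense()["tcp_pos"]
    for i in range(n):
        z-=.0004; ctrl.move_linear([x,y,z],feed=.01); f=[]
        for _ in range(5): ctrl.dwell(.03); f.append(F()-f0)
        print(z*1e3,ctrl.sense()["tcp_pos"][2]*1e3,np.mean(f),np.std(f))
        if np.mean(f)>stop: break
    ctrl.dwell(.35)
E
python3 - <<'E'
from h import *
more(-.7747); print(ctrl.sense()["clock"])
E
```

```text
73.0386721912397 73.40788612136393 6.245572674292126 0.565576009867723
72.6386721912397 73.27914495352685 7.829187786206013 0.40453649461718255
72.23867219123971 73.16932147857389 8.575240278243694 0.30592577121867237
71.83867219123971 73.0570188924502 9.776958610628014 0.30219834392908873
12.675
```

The left spring reached its stop at only about 4.5 N. Next come the middle and right ones.

```bash
cat >> h.py <<'E'
def press2(x,y,yaw=-.018):
    p=ctrl.sense()["tcp_pos"]; ctrl.move_linear([p[0],p[1],.1],feed=.08); ctrl.move_linear([x,y,.1],feed=.12); ctrl.move_linear([x,y,.086],feed=.05); ctrl.dwell(.2)
    f0=[]
    for _ in range(5): ctrl.dwell(.03); f0.append(F())
    f0=np.mean(f0); print("base",f0); zc=.0825; ctrl.move_linear([x,y,zc],feed=.03); L=[]; n=0
    while zc>.066 and n<4:
        zc-=.0005; ctrl.move_linear([x,y,zc],feed=.012); f=[]
        for _ in range(3): ctrl.dwell(.02); f.append(F()-f0)
        za=ctrl.sense()["tcp_pos"][2]; L.append((zc*1e3,za*1e3,np.mean(f)))
        if L[-1][2]>15: break
        if n or (len(L)>1 and L[-1][2]>2 and L[-2][1]-L[-1][1]<.25): n+=1
    ctrl.dwell(.5); print(np.round(L,2).tolist(),"held",F()-f0,ctrl.sense()["clock"])
E
python3 - <<'E'
from h import *
press2(.483,.3255)
E
```

```text
base -0.3666892377062368
[[82.0, 82.05, 0.89], [81.5, 81.57, 0.79], [81.0, 81.08, 1.46], [80.5, 80.58, 2.5], [80.0, 80.06, 2.44], [79.5, 79.59, 3.15], [79.0, 79.08, 3.41], [78.5, 78.56, 3.95], [78.0, 78.05, 4.36], [77.5, 77.57, 4.51], [77.0, 77.08, 5.28], [76.5, 76.63, 5.64], [76.0, 76.21, 5.88], [75.5, 75.79, 6.65], [75.0, 75.38, 7.31], [74.5, 74.95, 7.07], [74.0, 74.5, 7.41], [73.5, 74.1, 8.33], [73.0, 73.66, 8.36], [72.5, 73.26, 8.91], [72.0, 72.81, 8.47], [71.5, 72.48, 10.0], [71.0, 72.29, 10.97], [70.5, 72.13, 13.1], [70.0, 71.95, 14.56], [69.5, 71.8, 15.85]] held 16.389395140403384 23.1917
```

```bash
sed -i 's/L\[-1\]\[2\]>15/L[-1][2]>13.5/; s/zc-=.0005; ctrl.move_linear(\[x,y,zc\],feed=.012); f=\[\]/zc-=.0007; ctrl.move_linear([x,y,zc],feed=.012); f=[]/' h.py
python3 - <<'E'
from h import *
press2(.482,.2665)
E
```

```text
base -0.3804700311225674
[[81.8, 81.87, 0.58], [81.1, 81.22, 1.21], [80.4, 80.51, 2.41], [79.7, 79.8, 2.27], [79.0, 79.07, 3.34], [78.3, 78.37, 4.13], [77.6, 77.7, 4.7], [76.9, 77.01, 5.43], [76.2, 76.37, 6.11], [75.5, 75.78, 6.72], [74.8, 75.17, 7.71], [74.1, 74.56, 7.34], [73.4, 74.24, 9.75], [72.7, 74.01, 11.83], [72.0, 73.78, 13.66]] held 13.85083691965128 30.4333
```

The left spring is soft, at about 4.5 N against about 9 N (middle) and 8 N (right). Contact heights put the foot undersides at z ≈ 10 mm. Fully open fingers would strike the middle block if they went down low. So I'll close from just above block height, let the pads swing down onto the block, and stay clear of the screw heads.

Run:
```python
from h import *
import cv2
p=ctrl.sense()["tcp_pos"]; ctrl.move_linear([p[0],p[1],.12],feed=.1); ctrl.move_linear([.554,.3845,.12],feed=.15); ctrl.release()
ctrl.dwell(.1)
print(ctrl.move_linear([.554,.3845,.0725],feed=.05,threshold=4)); s=ctrl.sense();print(s["tcp_pos"],s["contact_force"],s["clock"],s["gripper_width"])
cv2.imwrite("pics/g1.png",cv2.resize(ctrl.camera("side")[170:310,230:400],None,fx=4,fy=4,interpolation=cv2.INTER_CUBIC))
```

```text
False
[0.5542 0.3847 0.0731] [ 0.5534 -0.1059 -0.7151] 34.1167 0.08542339792622253
```

View pics/g1.png

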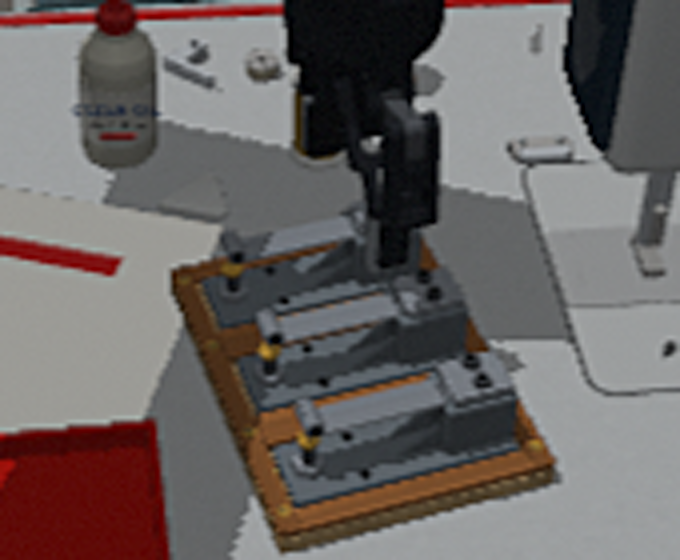

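The right finger hangs just over the far edge of the middle block, left of its screws at about (432,285), and nothing touches. I'll close gently.

Run:
```python
from h import *
import cv2
def st(t):
    s=ctrl.sense();print(t,s["tcp_pos"],s["contact_force"],s["wrist_torque"],s["clock"],s["gripper_width"],s["gripper_force"])
ctrl.grasp(25);st("g25"); ctrl.grasp(70); st("g70")
cv2.imwrite("pics/g2.png",cv2.resize(ctrl.camera("side")[170:310,230:400],None,fx=4,fy=4,interpolation=cv2.INTER_CUBIC))
```

```text
g25 [0.5541 0.3847 0.0728] [-0.7075  1.6254  0.148 ] [ 0.2542 -0.0089  0.0054] 34.7667 0.022529324633297244 25.529393836877716
g70 [0.5542 0.3847 0.0731] [-1.0914  0.6471  4.4443] [ 0.2449  0.2326 -0.0102] 34.9833 0.019587746002634666 68.81332974611723
```

View pics/g2.png

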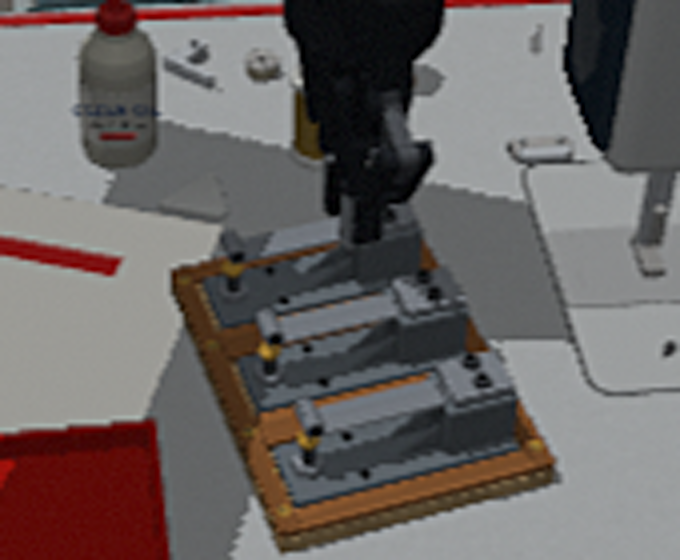

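The pads hold the block only by its top few millimetres: the width reads 20 mm, not 28, so the fingers are splayed. The fingers are now inside the gap, so I'll relax the grip to 20 N and slide the pads down the block, with the pocket floor holding the unit.

```bash
cat >> h.py <<'E'
def st(t):
    s=ctrl.sense();print(t,s["tcp_pos"],s["contact_force"],s["wrist_torque"],s["clock"],s["gripper_width"],s["gripper_force"])
E
python3 - <<'E'
from h import *
ctrl.grasp(20); st("g20")
for z in(.069,.065,.062):
    h=ctrl.move_linear([.554,.3845,z],feed=.02,threshold=30); st(h)
    if h: break
E
```

```text
g20 [0.5542 0.3847 0.073 ] [-0.4458  1.3452  4.7108] [0.2998 0.3071 0.0267] 35.25 0.020025027375338685 69.2910998253501
False [0.5542 0.3848 0.0729] [-9.0455 -3.258  17.5816] [-0.8613  2.9903 -0.0175] 35.575 0.019689593978703974 74.09458886599168
False [0.5543 0.3848 0.0727] [-17.0891  -6.8428  33.0745] [-2.1982  6.044  -0.0597] 35.925 0.019959014836039072 79.48387413052842
False [0.5544 0.3849 0.0727] [-24.423   -9.797   45.1607] [-3.235   8.2639 -0.1013] 36.225 0.0194971519803462 83.56941152829677
```

Run:
```python
from h import *
ctrl.move_linear([.554,.3845,.0728],feed=.03); st("back")
c=lambda P:np.round((proj("side",P)-[230,170])*4)
for n,P in dict(blk_near_front=(.551,.370,.0545),blk_near_back=(.587,.370,.0545),tipA40=(.543,.356,.050),tipA40b=(.565,.356,.050),ontop=(.543,.360,.0545),ontopb=(.565,.360,.0545),openTip=(.543,.328,.061),openTipb=(.565,.328,.061)).items(): print(n,c(P))
for w in("M","R"): 
    y=.3245 if w=="M" else .2645
    print(w,[c((x,y-.014,.0545)).tolist() for x in(.551,.587)])
```

```text
back [0.5538 0.3845 0.073 ] [-4.1818 -0.0868  6.843 ] [-0.0098  1.4327  0.0101] 36.7333 0.01963519689857083 70.74164191726595
blk_near_front [355. 236.]
blk_near_back [420. 220.]
tipA40 [350. 264.]
tipA40b [390. 254.]
ontop [347. 252.]
ontopb [388. 243.]
openTip [372. 285.]
openTipb [414. 275.]
M [[401.0, 315.0], [469.0, 298.0]]
R [[452.0, 403.0], [523.0, 384.0]]
```

Run:
```python
import cv2
a=cv2.resize(cv2.imread("pics/g2.png")[180:320,200:480],None,fx=2.8,fy=2.8,interpolation=cv2.INTER_CUBIC)
cv2.imwrite("pics/g2c.png",cv2.convertScaleAbs(a,alpha=1.9,beta=10))
```

```text
(no output)
```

View pics/g2c.png

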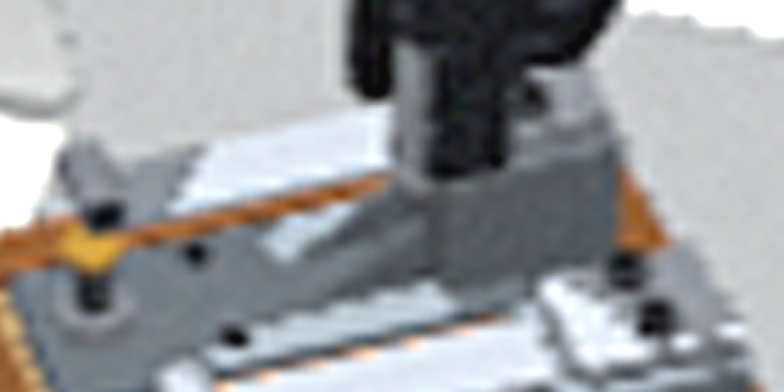

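The fingertips end level with the block's shoulder. They seem to hold only the narrower clamp plate on top, which would explain the 20 mm width and the blocked push. I'll open, go 3.5 mm lower with a force guard, close at 20 N, and then slide deeper.

Run:
```python
from h import *
ctrl.release(); ctrl.dwell(.15); st("open")
print(ctrl.move_linear([.554,.3855,.0693],feed=.02,threshold=4)); st("down")
ctrl.grasp(20); st("g20")
```

```text
open [0.554  0.3845 0.0728] [ 0.422  -0.6959 -0.2487] [ 0.0082 -0.0126 -0.0278] 37.5333 0.08556075590440451 0.0
False
down [0.5539 0.3854 0.069 ] [-0.5283  0.631  -0.5075] [ 0.0281 -0.006  -0.0436] 37.8667 0.08563589758912243 0.0
g20 [0.5541 0.3853 0.0695] [-0.2151 -1.4751  1.6808] [-0.3446  0.2265 -0.0338] 38.4333 0.026743645189692085 19.719167053699493
```

Run:
```python
from h import *
for z in(.067,.064,.061,.059):
    h=ctrl.move_linear([.554,.385,z],feed=.02,threshold=25); st(h)
    if h: break
```

```text
False [0.5543 0.3849 0.0691] [-3.9753 -3.3286  9.9149] [-0.9557  1.3753  0.0009] 38.7 0.026733604539825203 21.04626327753067
False [0.5545 0.3848 0.0686] [-9.9307 -6.0596 17.2088] [-2.1104  3.1491 -0.1583] 39.0 0.026762527085430882 22.857820093631744
False [0.555  0.3848 0.0681] [-13.0795  -7.5786  28.4645] [-2.9547  4.3536 -0.0717] 39.3 0.02691071443809711 25.33701717853546
False [0.5558 0.3847 0.0674] [-12.4675  -9.6683  30.1394] [-3.3412  4.0665 -0.1054] 39.55 0.02663954020065003 28.65391105413437
```

Run:
```python
from h import *
for z in(.057,.055,.053):
    h=ctrl.move_linear([.554,.385,z],feed=.02,threshold=15); st(h)
    if h or ctrl.sense()["contact_force"][2]>40: break
```

```text
False [0.5566 0.3847 0.0666] [-11.9884 -11.3153  32.943 ] [-3.7576  3.8148 -0.0769] 39.8 0.02653755509646188 31.773593723773956
False [0.5572 0.3847 0.0657] [-11.2921 -12.1841  35.8421] [-4.093   3.6499 -0.1439] 40.05 0.026775140276290223 34.686357378959656
False [0.5578 0.3847 0.0649] [-11.714  -12.1897  39.4469] [-4.4867  3.6176 -0.1652] 40.3 0.026761649831157905 37.41827666759491
```

Run:
```python
from h import *
p=ctrl.sense()["tcp_pos"]; ctrl.move_linear(p,feed=.04); st("unload"); ctrl.grasp(60); st("g60")
p=ctrl.sense()["tcp_pos"]; ctrl.move_linear([p[0],p[1],p[2]+.012],feed=.03); ctrl.dwell(.15); st("lift")
import cv2
cv2.imwrite("pics/g3.png",cv2.convertScaleAbs(cv2.resize(ctrl.camera("side")[170:310,230:400],None,fx=4,fy=4,interpolation=cv2.INTER_CUBIC),alpha=1.7))
```

```text
unload [0.5576 0.385  0.0653] [-4.2264 -0.527   6.8048] [-0.4454  1.334  -0.0012] 40.7667 0.026727477282509647 34.10945177078247
g60 [0.5575 0.385  0.0654] [-4.3136 -1.5142  8.0005] [-0.4321  1.4126 -0.0785] 40.9833 0.02588034149114243 58.577662110328674
lift [0.5574 0.3849 0.077 ] [-0.7393 -0.0542 -3.0984] [-0.0323  0.0204  0.0125] 41.7 0.02556661681018646 59.156928062438965
```

View pics/g3.png

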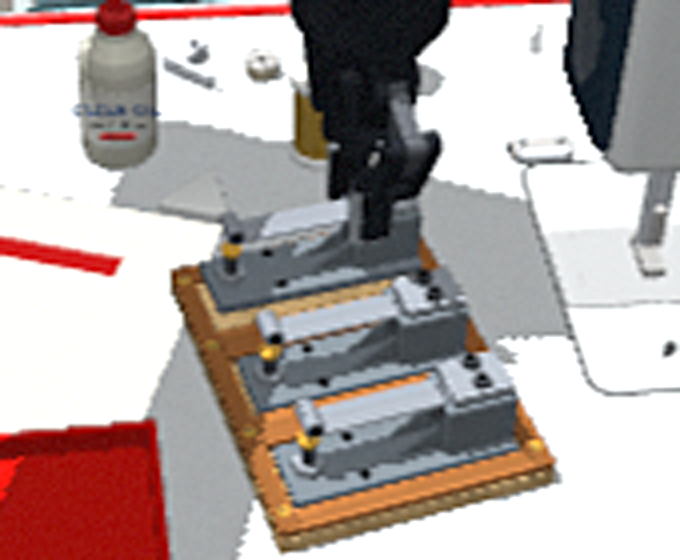

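The left unit hangs level, clear of its pocket, with a weight of about 3 N, and the other two are undisturbed. I'll carry it to the tray.

Run:
```python
from h import *
import cv2
o=[np.pi,0,1.365]; t=np.array([.3651,.2571])+.0255*np.array([np.cos(1.365),np.sin(1.365)])
p=ctrl.sense()["tcp_pos"]; ctrl.move_linear([p[0],p[1],.15],feed=.1)
ctrl.reach([*t,.14],o); st("over"); 
cv2.imwrite("pics/g4.png",cv2.convertScaleAbs(cv2.resize(ctrl.camera("side")[170:370,190:400],None,fx=3,fy=3),alpha=1.7))
ctrl.move_linear([*t,.072],feed=.06); ctrl.dwell(.15); st("low")
print(ctrl.move_linear([*t,.0545],feed=.012,threshold=3)); st("down")
cv2.imwrite("pics/g5.png",cv2.convertScaleAbs(cv2.resize(ctrl.camera("side")[170:370,190:400],None,fx=3,fy=3),alpha=1.7))
```

```text
over [0.3706 0.2823 0.1402] [-0.348  -0.0463 -3.767 ] [-0.0033 -0.0127  0.0163] 43.725 0.02563799061908024 59.19065773487091
low [0.3704 0.2823 0.0724] [-0.8039  0.7154 -3.2   ] [-0.0139  0.021   0.0231] 45.2083 0.025613614634357927 59.19217228889465
True
down [0.3701 0.2815 0.059 ] [-0.4859 -2.0723  1.8701] [-0.2982 -0.0949 -0.0259] 46.2083 0.026173643437317293 59.91729140281677
```

View pics/g5.png

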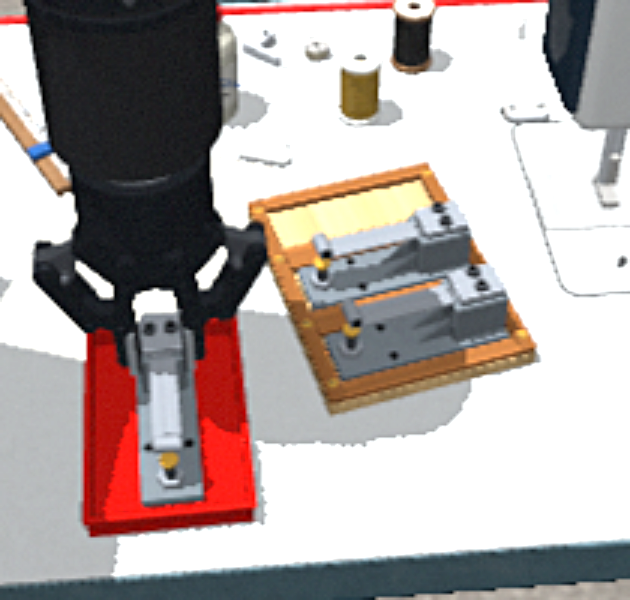

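The unit sits flat inside the tray, near its middle, and touched the floor at the expected height. I'll release, retreat, check and hand in.

Run:
```python
from h import *
import cv2
p=ctrl.sense()["tcp_pos"]; ctrl.move_linear([p[0],p[1],.0585],feed=.02); st("seat"); ctrl.release(); ctrl.dwell(.2); st("open")
ctrl.move_linear([p[0],p[1],.18],feed=.1); ctrl.reach([.4,0,.25],[np.pi,0,.5]); st("away")
a=cv2.resize(ctrl.camera("top")[130:320,200:430],None,fx=3,fy=3); cv2.imwrite("pics/end.png",cv2.convertScaleAbs(a,alpha=1.7))
```

```text
seat [0.3703 0.2815 0.059 ] [-1.6975 -1.9937  5.1057] [-0.5371  0.5533  0.0297] 46.5083 0.025781640235447403 60.163772106170654
open [0.3701 0.2815 0.0585] [ 0.3546 -0.78    0.4247] [-0.0331 -0.013  -0.0097] 47.3167 0.08531145451668141 0.0
away [0.4    0.0006 0.2494] [-0.135  -0.4597 -0.2603] [ 0.0039 -0.0181  0.0246] 49.8083 0.08552934805516617 0.0
```

View pics/end.png

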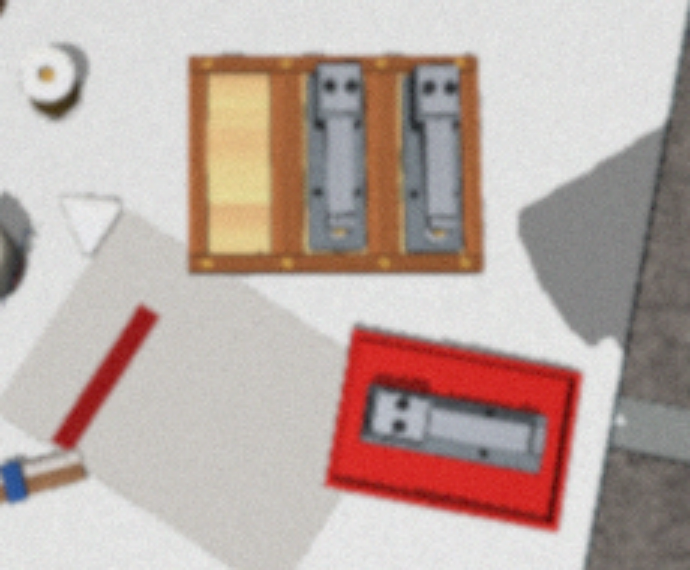

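The unit lies upright and centred in the tray, at about (453,430). The two sound units are still in their pockets, and the bystanders haven't moved.

```bash
python3 -c "
from plant import ctrl
print(ctrl.hand_in())"
```

```text
the job is handed in; nothing more can be done
None
```

The left unit had the soft spring (about 4.5 N at its stop, against about 9 N for the middle and 8 N for the right); it now stands upright in the red tray, the other two are still in their pockets, and the job is handed in at about 50 s with no verdict returned.

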